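Find and seat the rocking drip grille

ROBOT

A 6-joint arm with a two-finger parallel gripper is mounted at the origin on the work surface. World frame = base frame: x ahead of the robot, y to its left, z up, the work surface at z = 0. Lengths are in m, angles in rad, forces in N, time in s.
With the tool pointing down it reaches from about 0.225 to 0.875 m from the base axis. Payload 3.4 kg.
Tool frame: the origin (TCP) lies at the very end of the fingers, on their centre line; the grasp point (between the pads) lies 19 mm behind it; z points along the fingers, y is the line along which they close (so a half turn about z gives the same grasp; the last joint's range is limited). The gripper opens to 85 mm and grips with 20 to 120 N. Pads are 22 mm wide; open, the fingers measure 114 mm over their backs; the gripper's body (76 mm by 85 mm) begins 54 mm behind the grasp point. The pads swing forward as they close: fully open they stand 13 mm farther back than shut.
Start: joints at [1.11, 0.276, 1.505, -0, 1.361, -0.121], TCP at [0.192, 0.542, 0.231] pointing down, gripper open.
Joint ranges: [-2.89, 2.89], [-0.75, 2.08], [0.22, 2.7], [-1.18, 4.32], [0.11, 2.71], [-2.7, 2.7]. Speed limits (rad/s): [2.57, 2.57, 3.14, 3.14, 3.14, 3.14].

INTERFACE

Orientations are given as a unit quaternion [w, x, y, z].
In Python, from rig import get_state, optics, sign_off gives the robot as it stands.
- The arm moves only by the tool send_rows, never from a script. Its argument "increments" is a list of rows, each an object with "gripper": the gripper's target within -1 to 1 (shut at 1, half-way at 0, fully open at -1); "linear": the shift along the world's x, y, z in m, a list of three; "delta_rot": the turn, a rotation vector about the world's x, y, z in rad, a list of three. In form: [{"gripper": gripper, "linear": [dx, dy, dz], "delta_rot": [rx, ry, rz]}, ...]. A call has 1 to 8 rows; each row is the pose to reach, as a shift and turn from the pose commanded when the call began; what a row does not reach only later rows make up. A row lasts 1/10 s, in which the tool goes at most 50 mm and 8.59 degrees, less where a joint would pass 70% of its speed; a pose out of reach is approached as far as the arm can. A call with a gripper value outside its range is refused whole. The fingers move at their own pace and stop on an object; "newtons" is the grip in N (left out, the last holds). Time passes only in rows, so rows that repeat a pose let the fingers close. It gives the time, the measured TCP pose, the force, the opening and the grip force at its end, in the units of the state.
- get_state(): the state, without advancing time (a new reading comes with each control period).
- optics.get_image(name): name is "scene" or "top" or "wrist"; returns a dict with "pixels" (420x560x3 uint8, blue, green, red), "K" (3x3 intrinsics, pixels), "rvec" (rotation vector, rad) and "tvec" (3), from world to camera coordinates, as OpenCV has them; the wrist camera has in their place "T_tool_cam" (4x4, takes a point from camera to tool coordinates, whose origin is the TCP and whose axes are the flange's). Camera axes: x right, y down, z forward; pixel columns grow to the right and rows downward; lengths in m; the calibration is good to about 2 mm. A picture is of the moment at which its call begins: read the wrist's pose just before it. There is no depth.
- sign_off(): hands the job in; it is judged then, once.
The state is a dict: "clock": time; "qpos": joint angles; "qd": joint speeds; "effort": joint torques, N m; "position": TCP position; "ee_rot": TCP orientation; "contact_force": force on the tool from outside, world axes, zero at the start; "moment": the same for the moment, N m; "width": finger opening in m; "gripper_force": force on a finger pad.
Only numpy, scipy, OpenCV 4.12 (cv2) and the standard library are available. Lean on these libraries where they do the work, as an engineer would, in place of code of your own. Each camera call takes 0.05 s, during which the arm holds its last target. There are 200 camera calls.

TASK

One of the four drip grilles in the drip station has not been pushed down onto its clip. Press lightly on an end of one grille after another until you find the one that rocks, then press that one firmly on its middle until it is fully home, level and flush like the others, and draw back. Only press with the fingertips: do not grip or lift any grille, and leave the other things where they stand.

Things in the scene. Friction and masses are not known exactly. Their poses are not given: they have to be found in the camera images.
- station: the fixed drip station: a steel deck 200 (x) x 340 (y) x 10 mm with two grey trays side by side along y, 60 mm apart, rims 52 mm above the table, two grilles in each. Hard and still, but for a stiff push clip hidden under each grille's middle. Origin: centre of the deck's underside, on the table; x away from the robot (turned by the station's yaw), y left, z up.
- grille0: the near left grille: a loose slatted steel plate 69 (x) x 111 (y) x 12 mm, 0.2 to 0.31 kg, 2 mm of play all round, its bay centre at (-40, 93) mm in the station's frame. One of four alike. Seated, its ends rest on hard ledges: underside 40 mm, top 52 mm above the table, flush with the rim. Origin: centre of underside; axes as the station's.
- grille1: the near right grille: like grille0; its bay centre at (-40, -93) mm in the station's frame. Any of the four may be the loose one: it rides level on its raised clip (bar 20 mm wide along y), 5 mm high. A 1 to 5 N press on an end, 30 mm or more from the middle along y, tips that end onto its ledge, tilting it about 0.1 rad; let go, it falls back level. Origin: centre of underside; axes as the station's.
- grille2: the far left grille: like grille0; its bay centre at (40, 93) mm in the station's frame. A loose grille is seated by pressing its middle (within 8 mm): the clip resists with about 8 N, yields 5 mm and stays down; it then no longer rocks. Origin: centre of underside; axes as the station's.
- grille3: the far right grille: like grille0; its bay centre at (40, -93) mm in the station's frame. A seated grille does not give when its end is pressed. Origin: centre of underside; axes as the station's.
- jar: small glass jar with a steel cap, 38 mm across, 55 mm high, standing on the steel deck in the gap between the two trays; loose, not part of the job. Origin: centre of its underside.
- cup: clear plastic drinking cup, 76 mm across the mouth, 85 mm high, standing on the table left of the station; loose, not part of the job. Origin: centre of its underside.
- tape: cardboard roll core lying flat, 90 mm across, 24 mm high, on the table right of the station; loose, not part of the job. Origin: centre of its underside.
- driver: screwdriver with a black handle lying on the table right of the station; loose, not part of the job. Origin: the middle of its length.
- tanklid: spare clear tank lid, 120 x 100 x 12 mm, with a white finger bar on top (total height 26 mm), lying on the table left of the station; loose, not part of the job. Origin: centre of its underside.
- mug: white mug, 80 mm across, 90 mm high, on the table right of the station; loose, not part of the job. Origin: centre of its underside.
Not all that is in view belongs to the job. What is shaped like the grille3 but turquoise or yellow is not meant.

How it is judged:
On the way, in this order (a step that is already met when the one before it is completed fails the run):
1. the loose grille is made to rock: pressed by the fingers it tips by more than 0.06 rad (((angle between grille0's own z axis and vertical above 0.06 rad and contact force between the fingers and grille0 above 0.4 N) or (angle between grille1's own z axis and vertical above 0.06 rad and contact force between the fingers and grille1 above 0.4 N) or (angle between grille2's own z axis and vertical above 0.06 rad and contact force between the fingers and grille2 above 0.4 N) or (angle between grille3's own z axis and vertical above 0.06 rad and contact force between the fingers and grille3 above 0.4 N))), for 0.1 s.
2. all four grilles are home: level and flush in their trays (z of grille0 in the frame of station between 0.038 and 0.0418 m and angle between each of grille0, grille1, grille2, grille3's own z axis and vertical below 0.03 rad and linear speed of each of grille0, grille1, grille2, grille3 below 0.02 m/s and x of grille0 in the frame of station between -0.046 and -0.034 m and y of grille0 in the frame of station between 0.087 and 0.099 m and z of grille1 in the frame of station between 0.038 and 0.0418 m and x of grille1 in the frame of station between -0.046 and -0.034 m and y of grille1 in the frame of station between -0.099 and -0.087 m and z of grille2 in the frame of station between 0.038 and 0.0418 m and x of grille2 in the frame of station between 0.034 and 0.046 m and y of grille2 in the frame of station between 0.087 and 0.099 m and z of grille3 in the frame of station between 0.038 and 0.0418 m and x of grille3 in the frame of station between 0.034 and 0.046 m and y of grille3 in the frame of station between -0.099 and -0.087 m), for 0.2 s.
At the end, for the whole second after the job is handed in: All four grilles lie seated in their own bays: underside 38 to 41.8 mm above the station's foot, tilted less than 0.03 rad, within 6 mm of their bay centres along the station's x and y, and at rest (all of step 2); the robot touches nothing.
It fails at once if a grille is lifted or carried: its centre rises more than 10 mm above where a loose grille rides (z of any of grille0, grille1, grille2, grille3 in the frame of station above 0.055 m).
It fails at once if one of the other things is moved by more than 25 mm (distance of any of jar, cup, tape, driver, tanklid, mug from where it was at the start of the episode above 0.025 m).
It also fails if it takes over 48 s, if anything falls off the work surface, if the arm or the gripper's body presses on something with over 40 N, if the wrist force passes 120 N, or if a joint passes its speed limit or range.

## Working session

There is one attempt and no reset: what is moved stays moved. The work goes in short steps, Python scripts to look and compute and a tool call to move; the robot and the scene stay as the last step left them, time stands still between calls to the robot, and variables do not carry over. Pictures are saved under pics/ and viewed, at most 10 in all, crops included, and the job is handed in when it is done.

Besides the shell and the picture viewer there is one more tool, called after ">>>" as name([rows], argument=value, ...), one row to a line, values as JSON. send_rows: Moves the arm, as the interface text tells. Its arguments: {"type":"object","properties":{"increments":{"type":"array"},"newtons":{"type":"number"}},"required":["increments"]}

```bash
ls; mkdir -p pics
python3 - <<'E'
from rig import get_state, optics
import cv2
s=get_state()
for k in s: print(k,s[k])
for n in("scene","top"):
    d=optics.get_image(n); cv2.imwrite(f"pics/{n}1.png",d["pixels"]); print(n,d["K"],d["rvec"],d["tvec"])
E
```

```text
pics
clock 0.0
qpos [ 1.10999801e+00  2.76574244e-01  1.50614156e+00  6.54522441e-06
  1.36068786e+00 -1.21000200e-01]
qd [-0.00081251  0.00134977  0.00150851 -0.00110601  0.00093504  0.00062217]
effort [-1.33831240e-03 -4.16797221e+01 -2.45798028e+01 -1.42326039e-04
  1.14971772e-02 -7.57982860e-06]
position [0.19141109 0.54164314 0.23044818]
ee_rot [-2.62776376e-04  1.69083468e-01  9.85601319e-01 -8.66541781e-04]
contact_force [-0.1769842   0.04229978  1.14088781]
moment [-0.01736527 -0.00787015  0.04413314]
gripper_force 0.0
width 0.0855942746836357
scene [[381.52743814   0.         281.67303801]
 [  0.         381.52743814 208.36736908]
 [  0.           0.           1.        ]] [ 1.68332187  2.00896478 -0.68037073] [ 0.06538041 -0.35110889  1.34069397]
top [[426.83149849   0.         276.70820351]
 [  0.         426.83149849 208.81309241]
 [  0.           0.           1.        ]] [ 2.16435553 -2.20412943  0.10405105] [-0.00366975  0.47621055  1.18674599]
```

View pics/scene1.png

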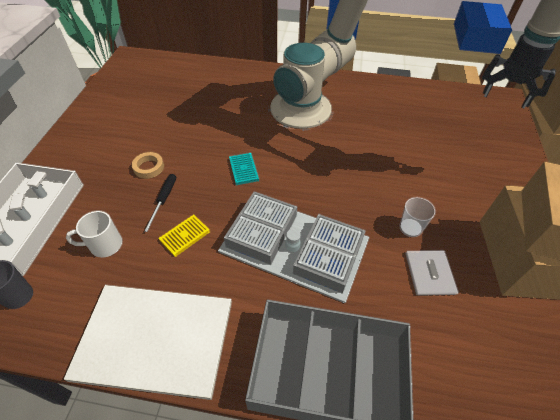

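View pics/top1.png

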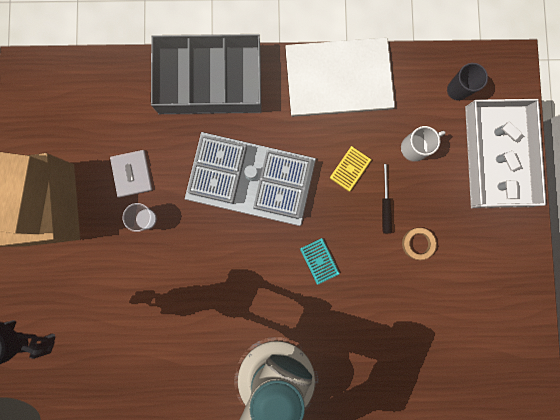

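The top view shows the station centred near (251,178), with grilles near-left (213,184), far-left (219,153), far-right (286,168) and near-right (279,198). The lookalikes are yellow at (351,168) and turquoise at (320,260), both on the table outside the station, so they are excluded. Next I take one close crop and measure the grilles.

```bash
cat > h.py <<'E'
import cv2, numpy as np
def cast(d,uv,z):
    R=cv2.Rodrigues(np.array(d["rvec"],float))[0]; t=np.array(d["tvec"],float).ravel()
    uv=np.array(uv,float).reshape(-1,1,2)
    n=cv2.undistortPoints(uv,np.array(d["K"],float),None).reshape(-1,2)
    r=np.c_[n,np.ones(len(n))]@R; c=-R.T@t
    return c+r*((z-c[2])/r[:,2])[:,None]
def proj(d,P):
    return cv2.projectPoints(np.array(P,float).reshape(-1,1,3),np.array(d["rvec"],float),np.array(d["tvec"],float),np.array(d["K"],float),None)[0].reshape(-1,2)
E
python3 - <<'E'
from h import *
from rig import optics
d=optics.get_image("top"); im=d["pixels"]
x0,y0=175,120
c=im[y0:y0+115,x0:x0+155]
hsv=cv2.cvtColor(c,cv2.COLOR_BGR2HSV)
# deck+trays silhouette: not reddish wood
m=((c[...,0].astype(int)-c[...,2]>-15)).astype(np.uint8)*255
m=cv2.morphologyEx(m,cv2.MORPH_CLOSE,np.ones((5,5)))
cs=max(cv2.findContours(m,0,2)[0],key=cv2.contourArea)
r=cv2.minAreaRect(cs.astype(np.float32)); b=cv2.boxPoints(r)+[x0,y0]
print("deck box",b, cast(d,b,.01).round(4))
# dark bluish gaps of slats
m2=((c[...,0].astype(int)-c[...,2]>25)).astype(np.uint8)*255
m2=cv2.morphologyEx(m2,cv2.MORPH_CLOSE,np.ones((5,5)))
o=cv2.resize(c,None,fx=5,fy=5,interpolation=cv2.INTER_CUBIC)
for q in cv2.findContours(m2,0,2)[0]:
    if cv2.contourArea(q)>200:
        r=cv2.minAreaRect(q.astype(np.float32)); bb=cv2.boxPoints(r)
        P=cast(d,bb+[x0,y0],.052)
        print("g",np.array(r[0])+[x0,y0],P.mean(0).round(4),np.linalg.norm(P-np.roll(P,1,0),axis=1).round(4),P[:,:2].round(4).tolist())
        cv2.drawContours(o,[np.int32((bb+.5)*5)],0,(0,0,255),1)
cv2.drawContours(o,[np.int32((b-[x0,y0]+.5)*5)],0,(0,255,0),1)
R=cv2.Rodrigues(d["rvec"])[0]; print("cam",-R.T@d["tvec"])
cv2.imwrite("pics/crop.png",o)
E
```

```text
deck box [[184.32584381 198.92134857]
 [199.96628571 131.14606762]
 [316.23596191 157.97753143]
 [300.59551239 225.75281525]] [[ 0.5098  0.2502  0.01  ]
 [ 0.7059  0.205   0.01  ]
 [ 0.6219 -0.1291  0.01  ]
 [ 0.4274 -0.0795  0.01  ]]
g [278.26404572 199.02246857] [ 0.5005 -0.0167  0.052 ] [0.0831 0.0621 0.0835 0.0621] [[0.4804, 0.0311], [0.5408, 0.0162], [0.5204, -0.0647], [0.4602, -0.0495]]
g [213.12640381 183.95223999] [0.5454 0.1623 0.052 ] [0.0817 0.0624 0.082  0.0624] [[0.525, 0.209], [0.5858, 0.1949], [0.5658, 0.1153], [0.5051, 0.1298]]
g [285.20588684 169.67647171] [ 0.5819 -0.0375  0.052 ] [0.0826 0.0538 0.0829 0.0537] [[0.5668, 0.0093], [0.6187, -0.0045], [0.597, -0.0845], [0.5452, -0.0704]]
cam [0.37557917 0.00271369 1.2223293 ]
```

View pics/crop.png

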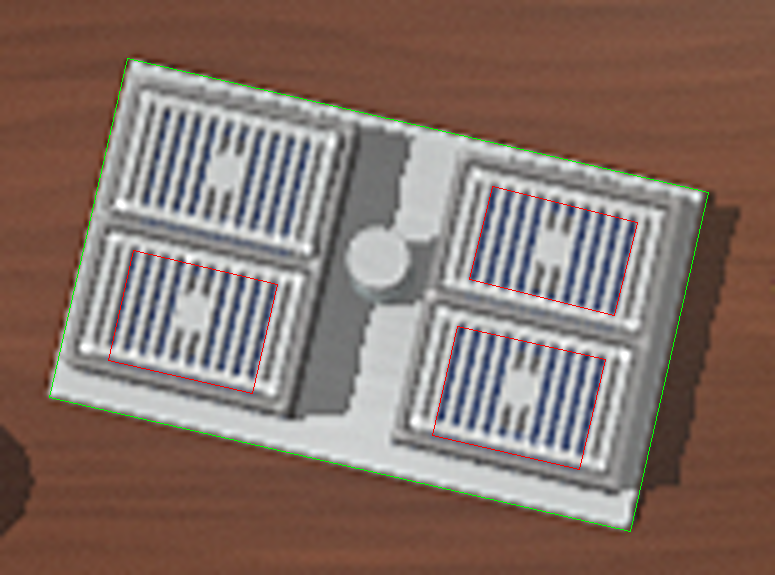

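Run:
```python
from h import *
from rig import optics,get_state
from scipy.spatial.transform import Rotation as Ro
d=optics.get_image("top")
uv=np.array([(192,312),(523,386),(224,170),(554,248)])/5.+[175,120]-.4
P=cast(d,uv,.052)[:,:2]
B=np.array([(-40,93),(-40,-93),(40,93),(40,-93)])/1e3
A=np.c_[P].mean(0); H=B.T@(P-A); th=np.arctan2(H[0,1]-H[1,0],H[0,0]+H[1,1])
R=np.array([[np.cos(th),-np.sin(th)],[np.sin(th),np.cos(th)]])
print("pads: centre",A.round(4),"yaw",np.degrees(th).round(2),"res mm",((P-A-B@R.T)*1e3).round(1).tolist())
s=get_state(); p=s["position"]; print(s["clock"],p)
M=Ro.from_quat(np.r_[s["ee_rot"][1:],s["ee_rot"][0]]).as_matrix(); print("tool x ang",np.degrees(np.arctan2(M[1,0],M[0,0])))
for i,b in enumerate(B):
    for dy in(0,.042,-.042): 
        q=A+R@(b+[0,dy]); print(i,dy,q.round(4),"shift",(q-p[:2]).round(4))
```

```text
pads: centre [0.5677 0.0624] yaw -13.93 res mm [[-0.4, 0.3], [0.1, -1.2], [1.2, 1.4], [-0.9, -0.6]]
0.2 [0.19151485 0.54184412 0.23076537]
tool x ang 160.53125362956212
0 0 [0.5512 0.1622] shift [ 0.3597 -0.3796]
0 0.042 [0.5613 0.203 ] shift [ 0.3698 -0.3388]
0 -0.042 [0.5411 0.1215] shift [ 0.3496 -0.4204]
1 0 [ 0.5064 -0.0183] shift [ 0.3149 -0.5601]
1 0.042 [0.5165 0.0225] shift [ 0.325  -0.5194]
1 -0.042 [ 0.4963 -0.059 ] shift [ 0.3048 -0.6009]
2 0 [0.6289 0.143 ] shift [ 0.4373 -0.3989]
2 0.042 [0.639  0.1838] shift [ 0.4475 -0.3581]
2 -0.042 [0.6188 0.1022] shift [ 0.4272 -0.4396]
3 0 [ 0.5841 -0.0375] shift [ 0.3926 -0.5794]
3 0.042 [0.5942 0.0032] shift [ 0.4027 -0.5386]
3 -0.042 [ 0.574  -0.0783] shift [ 0.3825 -0.6201]
```

>>> send_rows([
  {"gripper": 1, "linear": [0.046, -0.042, -0.004], "delta_rot": [0, 0, -0.147]},
  {"gripper": 1, "linear": [0.079, -0.072, -0.008], "delta_rot": [0, 0, -0.294]},
  {"gripper": 1, "linear": [0.112, -0.102, -0.012], "delta_rot": [0, 0, -0.441]},
  {"gripper": 1, "linear": [0.145, -0.132, -0.016], "delta_rot": [0, 0, -0.588]},
  {"gripper": 1, "linear": [0.18, -0.165, -0.02], "delta_rot": [0, 0, -0.735]},
  {"gripper": 1, "linear": [0.215, -0.197, -0.025], "delta_rot": [0, 0, -0.882]},
  {"gripper": 1, "linear": [0.25, -0.23, -0.03], "delta_rot": [0, 0, -1.029]},
  {"gripper": 1, "linear": [0.285, -0.262, -0.035], "delta_rot": [0, 0, -1.176]},
], newtons=30)

```text
clock: 1.0
position: [0.4778, 0.2785, 0.1961]
ee_rot: [-0.0, 0.69, 0.724, 0.0]
contact_force: [0.6, 1.2, -0.4]
width: -0.0001
gripper_force: 0.0
```

>>> send_rows([
  {"gripper": 1, "linear": [0.035, -0.032, -0.01], "delta_rot": [0, 0, -0.147]},
  {"gripper": 1, "linear": [0.065, -0.06, -0.03], "delta_rot": [0, 0, -0.298]},
  {"gripper": 1, "linear": [0.084, -0.077, -0.06], "delta_rot": [0, 0, -0.298]},
  {"gripper": 1, "linear": [0.084, -0.077, -0.1], "delta_rot": [0, 0, -0.298]},
  {"gripper": 1, "linear": [0.084, -0.077, -0.126], "delta_rot": [0, 0, -0.298]},
  {"gripper": 1, "linear": [0.084, -0.077, -0.126], "delta_rot": [0, 0, -0.298]},
  {"gripper": 1, "linear": [0.084, -0.077, -0.126], "delta_rot": [0, 0, -0.298]},
])

```text
clock: 1.7
position: [0.5608, 0.2032, 0.0704]
ee_rot: [-0.0, 0.788, 0.616, -0.0]
contact_force: [0.0, -0.5, 1.6]
width: -0.0006
gripper_force: 0.0
```

Run:
```python
from rig import get_state,optics
import cv2
s=get_state(); print(s["clock"],s["position"],s["ee_rot"],s["contact_force"])
d=optics.get_image("scene"); cv2.imwrite("pics/s2.png",cv2.resize(d["pixels"][150:310,190:400],None,fx=3.5,fy=3.5,interpolation=2))
```

```text
1.7 [0.56079314 0.20320425 0.07041745] [-4.67711610e-05  7.87566107e-01  6.16230141e-01 -1.95892968e-04] [ 0.02237312 -0.46384613  1.63709367]
```

View pics/s2.png

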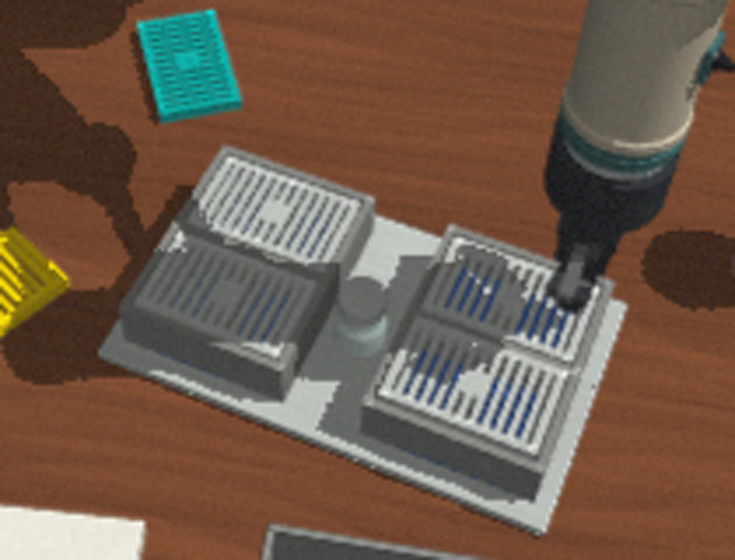

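The picture shows the closed fingertips over the outer end of the near-left grille, at crop pixel (570,290). I'll descend gently.

>>> send_rows([
  {"gripper": 1, "linear": [0, 0, -0.006], "delta_rot": [0, 0, 0]},
  {"gripper": 1, "linear": [0, 0, -0.01], "delta_rot": [0, 0, 0]},
  {"gripper": 1, "linear": [0, 0, -0.012], "delta_rot": [0, 0, 0]},
  {"gripper": 1, "linear": [0, 0, -0.014], "delta_rot": [0, 0, 0]},
  {"gripper": 1, "linear": [0, 0, -0.0155], "delta_rot": [0, 0, 0]},
  {"gripper": 1, "linear": [0, 0, -0.0155], "delta_rot": [0, 0, 0]},
])

```text
clock: 2.35
position: [0.5605, 0.2031, 0.0547]
ee_rot: [-0.0, 0.788, 0.616, -0.0]
contact_force: [0.3, 0.3, 0.2]
width: 0.0001
gripper_force: 0.0
```

>>> send_rows([
  {"gripper": 1, "linear": [0, 0, -0.0015], "delta_rot": [0, 0, 0]},
  {"gripper": 1, "linear": [0, 0, -0.003], "delta_rot": [0, 0, 0]},
  {"gripper": 1, "linear": [0, 0, -0.0035], "delta_rot": [0, 0, 0]},
  {"gripper": 1, "linear": [0, 0, -0.0035], "delta_rot": [0, 0, 0]},
])

```text
clock: 2.75
position: [0.5608, 0.2032, 0.0521]
ee_rot: [0.0, 0.788, 0.616, 0.0]
contact_force: [-1.3, 0.1, 6.2]
width: -0.0002
gripper_force: 2.4
```

Hard stop at 52 mm, so the near-left grille is seated. Next is the far-left one.

>>> send_rows([
  {"gripper": 1, "linear": [0, 0, 0.02], "delta_rot": [0, 0, 0]},
  {"gripper": 1, "linear": [0.04, -0.01, 0.02], "delta_rot": [0, 0, 0]},
  {"gripper": 1, "linear": [0.078, -0.019, 0.02], "delta_rot": [0, 0, 0]},
  {"gripper": 1, "linear": [0.078, -0.019, 0.013], "delta_rot": [0, 0, 0]},
  {"gripper": 1, "linear": [0.078, -0.019, 0.007], "delta_rot": [0, 0, 0]},
  {"gripper": 1, "linear": [0.078, -0.019, 0.005], "delta_rot": [0, 0, 0]},
  {"gripper": 1, "linear": [0.078, -0.019, 0.0035], "delta_rot": [0, 0, 0]},
  {"gripper": 1, "linear": [0.078, -0.019, 0.0035], "delta_rot": [0, 0, 0]},
])

```text
clock: 3.55
position: [0.6375, 0.1844, 0.0548]
ee_rot: [-0.0, 0.787, 0.616, -0.001]
contact_force: [-1.3, -0.7, 0.9]
width: -0.0001
gripper_force: 0.4
```

>>> send_rows([
  {"gripper": 1, "linear": [0, 0, -0.001], "delta_rot": [0, 0, 0]},
  {"gripper": 1, "linear": [0, 0, -0.001], "delta_rot": [0, 0, 0]},
])

```text
clock: 3.75
position: [0.638, 0.1845, 0.0543]
ee_rot: [-0.0, 0.788, 0.616, -0.0]
contact_force: [-2.1, 1.1, 2.2]
width: 0.0004
gripper_force: 1.3
```

>>> send_rows([
  {"gripper": 1, "linear": [0, 0, -0.001], "delta_rot": [0, 0, 0]},
  {"gripper": 1, "linear": [0, 0, -0.0025], "delta_rot": [0, 0, 0]},
  {"gripper": 1, "linear": [0, 0, -0.0025], "delta_rot": [0, 0, 0]},
])

```text
clock: 4.05
position: [0.6379, 0.1841, 0.0533]
ee_rot: [-0.0, 0.788, 0.616, -0.0]
contact_force: [-4.4, -0.9, 11.3]
width: 0.0003
gripper_force: 5.4
```

Contact came about 2 mm above the seated height, which suggests this grille is tipping. I'll check it visually.

Run:
```python
from rig import get_state,optics
import cv2
s=get_state(); print(s["clock"],s["position"],s["contact_force"])
d=optics.get_image("scene"); cv2.imwrite("pics/s3.png",cv2.resize(d["pixels"][200:300,280:380],None,fx=6,fy=6,interpolation=2))
```

```text
4.05 [0.63789043 0.18408725 0.05326345] [-4.35364994 -0.93564789 11.30710658]
```

View pics/s3.png

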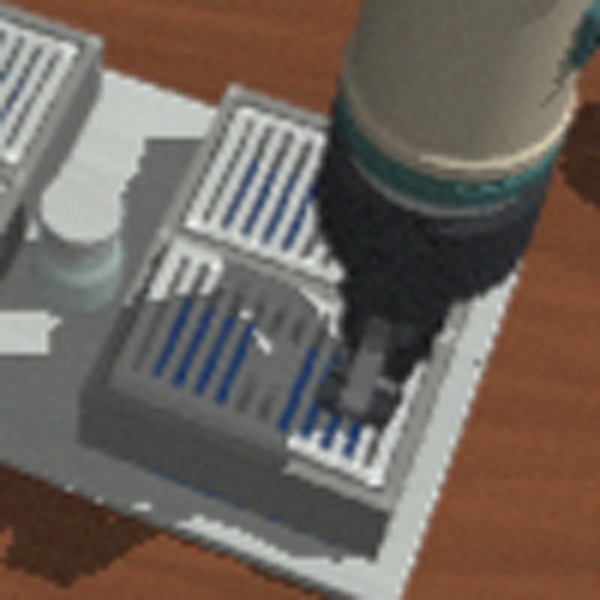

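The crop alone is ambiguous: the fingertips sit on the right end at (370,390) and the left end is in shadow. I'll lift and compare the same view with the grille released.

>>> send_rows([
  {"gripper": 1, "linear": [0, 0, 0.01], "delta_rot": [0, 0, 0]},
  {"gripper": 1, "linear": [0, 0, 0.02], "delta_rot": [0, 0, 0]},
  {"gripper": 1, "linear": [0, 0, 0.02], "delta_rot": [0, 0, 0]},
  {"gripper": 1, "linear": [0, 0, 0.02], "delta_rot": [0, 0, 0]},
])

```text
clock: 4.5
position: [0.6391, 0.1842, 0.0717]
ee_rot: [0.0, 0.788, 0.616, 0.0]
contact_force: [-0.1, 0.2, 0.1]
width: 0.0005
gripper_force: 0.0
```

Run:
```python
from rig import get_state,optics
import cv2,numpy as np
s=get_state(); print(s["clock"],s["position"],s["contact_force"])
d=optics.get_image("scene"); a=cv2.imread("pics/s3.png")
b=cv2.resize(d["pixels"][200:300,280:380],None,fx=6,fy=6,interpolation=2)
f=lambda i:np.clip(cv2.resize(i[200:580,60:440],None,fx=1.05,fy=1.05).astype(float)*1.5,0,255).astype(np.uint8)
cv2.imwrite("pics/s4.png",np.hstack([f(a),f(b)]))
```

```text
4.5 [0.63907423 0.18419041 0.07165043] [-0.13597143  0.17987151  0.07134616]
```

View pics/s4.png

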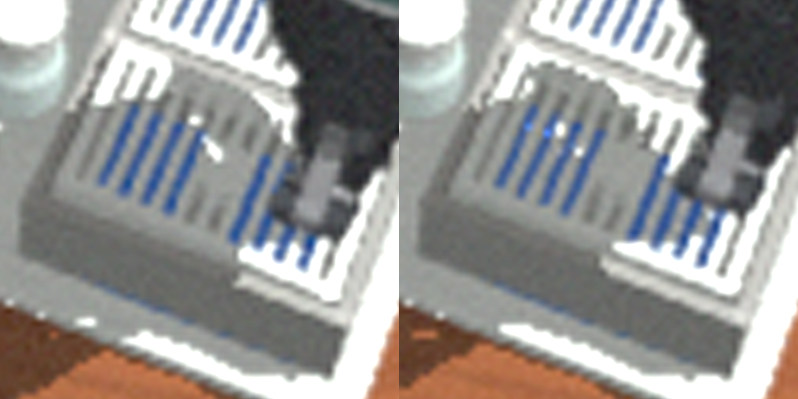

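The left slats look slightly higher in the pressed view than in the released one, which fits a tilt but isn't decisive. A gentle re-probe of the same end will decide it by contact height.

>>> send_rows([
  {"gripper": 1, "linear": [0, 0, -0.008], "delta_rot": [0, 0, 0]},
  {"gripper": 1, "linear": [0, 0, -0.013], "delta_rot": [0, 0, 0]},
  {"gripper": 1, "linear": [0, 0, -0.015], "delta_rot": [0, 0, 0]},
  {"gripper": 1, "linear": [0, 0, -0.0155], "delta_rot": [0, 0, 0]},
  {"gripper": 1, "linear": [0, 0, -0.0155], "delta_rot": [0, 0, 0]},
])

```text
clock: 5.05
position: [0.6386, 0.1841, 0.0555]
ee_rot: [-0.0, 0.788, 0.616, -0.0]
contact_force: [0.3, 0.3, 0.3]
width: 0.0001
gripper_force: 0.0
```

>>> send_rows([
  {"gripper": 1, "linear": [0, 0, -0.001], "delta_rot": [0, 0, 0]},
  {"gripper": 1, "linear": [0, 0, -0.001], "delta_rot": [0, 0, 0]},
  {"gripper": 1, "linear": [0, 0, -0.001], "delta_rot": [0, 0, 0]},
])

```text
clock: 5.35
position: [0.639, 0.1842, 0.0551]
ee_rot: [0.0, 0.788, 0.616, 0.0]
contact_force: [0.6, -0.1, 0.6]
width: -0.0001
gripper_force: 0.3
```

>>> send_rows([
  {"gripper": 1, "linear": [0, 0, -0.0005], "delta_rot": [0, 0, 0]},
  {"gripper": 1, "linear": [0, 0, -0.0005], "delta_rot": [0, 0, 0]},
  {"gripper": 1, "linear": [0, 0, -0.0005], "delta_rot": [0, 0, 0]},
])

```text
clock: 5.65
position: [0.639, 0.1844, 0.0546]
ee_rot: [0.0, 0.788, 0.616, 0.001]
contact_force: [-0.2, 1.2, 1.2]
width: -0.0001
gripper_force: 0.7
```

Contact comes at about 55 mm again with roughly 1 N, well above the 52 mm of the seated one, so this end is tipped. Next I touch its middle, where a loose grille should meet the fingers at 57 mm.

>>> send_rows([
  {"gripper": 1, "linear": [0, 0, 0.018], "delta_rot": [0, 0, 0]},
  {"gripper": 1, "linear": [-0.005, -0.02, 0.018], "delta_rot": [0, 0, 0]},
  {"gripper": 1, "linear": [-0.01, -0.041, 0.018], "delta_rot": [0, 0, 0]},
  {"gripper": 1, "linear": [-0.01, -0.041, 0.012], "delta_rot": [0, 0, 0]},
  {"gripper": 1, "linear": [-0.01, -0.041, 0.006], "delta_rot": [0, 0, 0]},
  {"gripper": 1, "linear": [-0.01, -0.041, 0.003], "delta_rot": [0, 0, 0]},
  {"gripper": 1, "linear": [-0.01, -0.041, 0.002], "delta_rot": [0, 0, 0]},
  {"gripper": 1, "linear": [-0.01, -0.041, 0.002], "delta_rot": [0, 0, 0]},
])

```text
clock: 6.45
position: [0.6285, 0.1436, 0.0558]
ee_rot: [-0.0, 0.787, 0.616, -0.0]
contact_force: [0.1, 0.3, 0.8]
width: -0.0001
gripper_force: 0.0
```

>>> send_rows([
  {"gripper": 1, "linear": [0, 0, -0.001], "delta_rot": [0, 0, 0]},
  {"gripper": 1, "linear": [0, 0, -0.001], "delta_rot": [0, 0, 0]},
])

```text
clock: 6.65
position: [0.6288, 0.1435, 0.0553]
ee_rot: [0.0, 0.787, 0.616, 0.0]
contact_force: [0.5, 0.0, -0.3]
width: -0.0001
gripper_force: 0.0
```

>>> send_rows([
  {"gripper": 1, "linear": [0, 0, -0.001], "delta_rot": [0, 0, 0]},
  {"gripper": 1, "linear": [0, 0, -0.001], "delta_rot": [0, 0, 0]},
])

```text
clock: 6.85
position: [0.6289, 0.1434, 0.0549]
ee_rot: [0.0, 0.788, 0.616, 0.0]
contact_force: [-0.7, 0.2, 3.1]
width: 0.0003
gripper_force: 1.5
```

>>> send_rows([
  {"gripper": 1, "linear": [0, 0, -0.001], "delta_rot": [0, 0, 0]},
  {"gripper": 1, "linear": [0, 0, -0.001], "delta_rot": [0, 0, 0]},
])

```text
clock: 7.05
position: [0.6289, 0.1434, 0.054]
ee_rot: [0.0, 0.788, 0.616, 0.001]
contact_force: [-1.5, -0.3, 4.6]
width: -0.0001
gripper_force: 2.4
```

Contact at the middle is at 55 mm, not 57, so there is either a height bias at this reach or a partly pressed clip. I'll probe the two right grilles for comparison before pressing further, travelling at z ≈ 0.095 to clear the jar.

>>> send_rows([
  {"gripper": 1, "linear": [0, 0, 0.042], "delta_rot": [0, 0, 0]},
  {"gripper": 1, "linear": [-0.011, -0.045, 0.045], "delta_rot": [0, 0, 0]},
  {"gripper": 1, "linear": [-0.022, -0.09, 0.045], "delta_rot": [0, 0, 0]},
  {"gripper": 1, "linear": [-0.033, -0.135, 0.045], "delta_rot": [0, 0, 0]},
  {"gripper": 1, "linear": [-0.044, -0.18, 0.045], "delta_rot": [0, 0, 0]},
  {"gripper": 1, "linear": [-0.055, -0.221, 0.04], "delta_rot": [0, 0, 0]},
  {"gripper": 1, "linear": [-0.055, -0.221, 0.01], "delta_rot": [0, 0, 0]},
  {"gripper": 1, "linear": [-0.055, -0.221, 0.01], "delta_rot": [0, 0, 0]},
])

```text
clock: 7.85
position: [0.5705, -0.0786, 0.0603]
ee_rot: [-0.003, 0.788, 0.615, -0.002]
contact_force: [-0.1, 0.3, -0.6]
width: -0.0001
gripper_force: 0.0
```

>>> send_rows([
  {"gripper": 1, "linear": [0, 0, -0.004], "delta_rot": [0, 0, 0]},
  {"gripper": 1, "linear": [0, 0, -0.005], "delta_rot": [0, 0, 0]},
  {"gripper": 1, "linear": [0, 0, -0.006], "delta_rot": [0, 0, 0]},
  {"gripper": 1, "linear": [0, 0, -0.007], "delta_rot": [0, 0, 0]},
])

```text
clock: 8.25
position: [0.5744, -0.0772, 0.057]
ee_rot: [0.001, 0.787, 0.617, 0.0]
contact_force: [1.1, 0.4, 0.2]
width: -0.0001
gripper_force: 0.0
```

>>> send_rows([
  {"gripper": 1, "linear": [0, 0, -0.001], "delta_rot": [0, 0, 0]},
  {"gripper": 1, "linear": [0, 0, -0.002], "delta_rot": [0, 0, 0]},
])

```text
clock: 8.45
position: [0.5739, -0.0776, 0.0546]
ee_rot: [0.0, 0.787, 0.616, 0.0]
contact_force: [0.9, -0.1, -0.1]
width: 0.0
gripper_force: 0.0
```

>>> send_rows([
  {"gripper": 1, "linear": [0, 0, -0.001], "delta_rot": [0, 0, 0]},
  {"gripper": 1, "linear": [0, 0, -0.002], "delta_rot": [0, 0, 0]},
])

```text
clock: 8.65
position: [0.5737, -0.0778, 0.0523]
ee_rot: [0.0, 0.788, 0.616, 0.0]
contact_force: [-0.8, -0.3, 1.0]
width: -0.0002
gripper_force: 0.0
```

The far-right grille does not give above 52 mm. Next is the near-right one.

>>> send_rows([
  {"gripper": 1, "linear": [0, 0, 0.02], "delta_rot": [0, 0, 0]},
  {"gripper": 1, "linear": [-0.04, 0.01, 0.02], "delta_rot": [0, 0, 0]},
  {"gripper": 1, "linear": [-0.078, 0.019, 0.02], "delta_rot": [0, 0, 0]},
  {"gripper": 1, "linear": [-0.078, 0.019, 0.012], "delta_rot": [0, 0, 0]},
  {"gripper": 1, "linear": [-0.078, 0.019, 0.006], "delta_rot": [0, 0, 0]},
  {"gripper": 1, "linear": [-0.078, 0.019, 0.004], "delta_rot": [0, 0, 0]},
  {"gripper": 1, "linear": [-0.078, 0.019, 0.003], "delta_rot": [0, 0, 0]},
])

```text
clock: 9.35
position: [0.4969, -0.0593, 0.0551]
ee_rot: [0.0, 0.788, 0.616, 0.0]
contact_force: [0.2, 0.4, 0.3]
width: 0.0002
gripper_force: 0.0
```

>>> send_rows([
  {"gripper": 1, "linear": [0, 0, -0.001], "delta_rot": [0, 0, 0]},
  {"gripper": 1, "linear": [0, 0, -0.002], "delta_rot": [0, 0, 0]},
])

```text
clock: 9.55
position: [0.4964, -0.0591, 0.0532]
ee_rot: [0.0, 0.788, 0.616, 0.0]
contact_force: [0.5, -0.3, -1.2]
width: 0.0002
gripper_force: 0.0
```

>>> send_rows([
  {"gripper": 1, "linear": [0, 0, -0.001], "delta_rot": [0, 0, 0]},
  {"gripper": 1, "linear": [0, 0, -0.001], "delta_rot": [0, 0, 0]},
])

```text
clock: 9.75
position: [0.4957, -0.0589, 0.0522]
ee_rot: [-0.0, 0.788, 0.616, -0.0]
contact_force: [-0.4, -0.3, -0.4]
width: 0.0001
gripper_force: 0.0
```

The near-right grille does not give either, so the far-left grille (grille2) is the loose one. My earlier 11 N end press may have pushed its clip down part way, so I'll go back and tip it lightly nearer its end, watching with the wrist camera, to be sure it rocks enough.

>>> send_rows([
  {"gripper": 1, "linear": [0, 0, 0.049], "delta_rot": [0, 0, 0]},
  {"gripper": 1, "linear": [0.024, 0.041, 0.055], "delta_rot": [0, 0, 0]},
  {"gripper": 1, "linear": [0.048, 0.082, 0.055], "delta_rot": [0, 0, 0]},
  {"gripper": 1, "linear": [0.072, 0.123, 0.055], "delta_rot": [0, 0, 0]},
  {"gripper": 1, "linear": [0.096, 0.164, 0.055], "delta_rot": [0, 0, 0]},
  {"gripper": 1, "linear": [0.12, 0.205, 0.05], "delta_rot": [0, 0, 0]},
  {"gripper": 1, "linear": [0.144, 0.246, 0.025], "delta_rot": [0, 0, 0]},
  {"gripper": 1, "linear": [0.144, 0.246, 0.015], "delta_rot": [0, 0, 0]},
])

```text
clock: 10.55
position: [0.6418, 0.192, 0.0657]
ee_rot: [-0.0, 0.786, 0.618, 0.001]
contact_force: [-0.9, 0.1, 0.3]
width: 0.0001
gripper_force: 0.0
```

>>> send_rows([
  {"gripper": 1, "linear": [0, 0, -0.006], "delta_rot": [0, 0, 0]},
  {"gripper": 1, "linear": [0, 0, -0.007], "delta_rot": [0, 0, 0]},
  {"gripper": 1, "linear": [0, 0, -0.007], "delta_rot": [0, 0, 0]},
])

```text
clock: 10.85
position: [0.6392, 0.1858, 0.0607]
ee_rot: [0.0, 0.788, 0.616, -0.0]
contact_force: [-0.2, 0.5, 0.4]
width: 0.0
gripper_force: 0.0
```

Run:
```python
from rig import get_state,optics
import cv2
s=get_state(); print(s["clock"],s["position"],s["contact_force"],s["gripper_force"])
d=optics.get_image("wrist"); cv2.imwrite("pics/w1.png",d["pixels"]); print(d["T_tool_cam"],d["K"])
```

```text
10.85 [0.63917314 0.18580667 0.06066534] [-0.22374654  0.49185626  0.36973065] 0.0
[[ 1.80810889e-04 -9.52363638e-01 -3.04964699e-01  7.77893295e-02]
 [ 9.99999878e-01  3.19650091e-05  4.93068721e-04  1.86596517e-04]
 [-4.59832522e-04 -3.04964751e-01  9.52363528e-01 -1.42718694e-01]
 [ 0.00000000e+00  0.00000000e+00  0.00000000e+00  1.00000000e+00]] [[334.98607218   0.         276.97957345]
 [  0.         334.98607218 210.75015849]
 [  0.           0.           1.        ]]
```

View pics/w1.png

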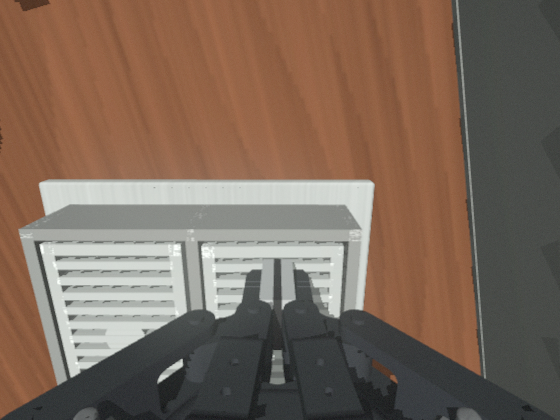

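The wrist view shows the outer ends of both left grilles: near-left at columns 47–180 and far-left at 203–343, edge row about 243. The far-left appears about 5% wider, so it stands higher. I'll quantify that against predicted edges.

```bash
cat > w.py <<'E'
from h import *
from rig import get_state,optics
from scipy.spatial.transform import Rotation as Ro
def shot():
    s=get_state(); d=optics.get_image("wrist"); q=s["ee_rot"]
    T=np.eye(4); T[:3,:3]=Ro.from_quat(np.r_[q[1:],q[0]]).as_matrix(); T[:3,3]=s["position"]
    C=np.linalg.inv(T@np.array(d["T_tool_cam"])); d["rvec"]=cv2.Rodrigues(C[:3,:3])[0]; d["tvec"]=C[:3,3]
    print(s["clock"],np.round(s["position"],4),np.round(s["contact_force"],1),round(s["gripper_force"],1))
    return d
a=np.radians(-13.93); R=np.array([[np.cos(a),-np.sin(a)],[np.sin(a),np.cos(a)]]); A=np.array([.5677,.0624])
W=lambda x,y,z: np.r_[A+R@[x,y],z]
E
python3 - <<'E'
from w import *
d=shot(); g=cv2.cvtColor(d["pixels"],cv2.COLOR_BGR2GRAY).astype(int)
for n,x0 in(("g0",-.04),("g2",.04)):
    for z in(.052,.057): print(n,z,proj(d,[W(x0-.0345,.1485,z),W(x0+.0345,.1485,z),W(x0-.0345,.118,z)]).round(1).tolist())
print("rim",proj(d,[W(-.0785,.1525,.052),W(.0785,.1525,.052)]).round(1).tolist())
print("rows g0 col120",g[232:256,120].tolist()); print("rows g2 col225",g[232:256,225].tolist())
print("r248",g[248,36:60].tolist(),g[248,172:212].tolist(),g[248,332:356].tolist())
E
```

```text
10.9 [0.6396 0.1858 0.0612] [-0.2  0.1 -0.5] 0.0
g0 0.052 [[43.5, 245.5], [183.8, 245.2], [56.1, 299.5]]
g0 0.057 [[36.6, 249.7], [181.0, 249.4], [49.9, 305.0]]
g2 0.052 [[206.2, 245.2], [346.3, 245.0], [210.0, 299.2]]
g2 0.057 [[204.1, 249.4], [348.4, 249.2], [208.1, 304.7]]
rim [[33.6, 237.9], [355.0, 237.4]]
rows g0 col120 [171, 172, 171, 171, 170, 170, 171, 171, 162, 130, 115, 166, 192, 212, 215, 215, 214, 215, 214, 215, 214, 215, 216, 185]
rows g2 col225 [174, 173, 173, 172, 172, 172, 171, 172, 165, 134, 147, 171, 176, 176, 200, 212, 214, 214, 215, 214, 215, 214, 214, 214]
r248 [67, 67, 68, 97, 200, 229, 226, 224, 220, 214, 214, 224, 238, 245, 238, 221, 215, 214, 214, 214, 213, 215, 214, 214] [239, 232, 241, 246, 246, 238, 232, 219, 168, 108, 108, 107, 112, 149, 174, 172, 173, 171, 172, 171, 172, 173, 173, 171, 173, 142, 94, 94, 132, 189, 210, 209, 210, 208, 210, 208, 208, 209, 208, 208] [210, 210, 211, 210, 211, 210, 210, 211, 210, 211, 180, 115, 100, 99, 100, 146, 170, 171, 171, 170, 172, 172, 172, 171]
```

>>> send_rows([
  {"gripper": 1, "linear": [0, 0, -0.003], "delta_rot": [0, 0, 0]},
  {"gripper": 1, "linear": [0, 0, -0.005], "delta_rot": [0, 0, 0]},
  {"gripper": 1, "linear": [0, 0, -0.006], "delta_rot": [0, 0, 0]},
  {"gripper": 1, "linear": [0, 0, -0.006], "delta_rot": [0, 0, 0]},
  {"gripper": 1, "linear": [0, 0, -0.006], "delta_rot": [0, 0, 0]},
])

```text
clock: 11.45
position: [0.6396, 0.1872, 0.0543]
ee_rot: [0.0, 0.788, 0.616, -0.0]
contact_force: [0.5, 0.4, 0.3]
width: 0.0002
gripper_force: 0.0
```

Run:
```python
from w import *
d=shot(); cv2.imwrite("pics/w2.png",d["pixels"]); g=cv2.cvtColor(d["pixels"],cv2.COLOR_BGR2GRAY).astype(int)
for n,x0 in(("g0",-.04),("g2",.04)):
    for z in(.052,.057): print(n,z,proj(d,[W(x0-.0345,.1485,z),W(x0+.0345,.1485,z)]).round(1).tolist())
print("rim",proj(d,[W(-.0785,.1525,.052),W(.0785,.1525,.052)]).round(1).tolist())
print("rows g0 col120",g[225:262,120].tolist()); print("rows g2 col225",g[225:262,225].tolist())
```

```text
11.45 [0.6396 0.1872 0.0543] [0.5 0.4 0.3] 0.0
g0 0.052 [[35.1, 253.5], [180.8, 253.5]]
g0 0.057 [[27.6, 258.1], [177.8, 258.1]]
g2 0.052 [[204.0, 253.5], [349.6, 253.5]]
g2 0.057 [[201.8, 258.1], [351.9, 258.2]]
rim [[24.7, 245.7], [358.7, 245.8]]
rows g0 col120 [136, 136, 138, 137, 138, 136, 137, 135, 136, 137, 136, 145, 166, 170, 171, 172, 171, 171, 171, 171, 172, 173, 170, 153, 123, 167, 176, 192, 211, 214, 215, 215, 214, 215, 214, 215, 214]
rows g2 col225 [139, 140, 139, 142, 141, 142, 140, 141, 140, 141, 139, 141, 167, 174, 173, 175, 173, 172, 173, 173, 174, 171, 173, 165, 136, 166, 177, 179, 178, 185, 207, 215, 215, 214, 213, 214, 214]
```

>>> send_rows([
  {"gripper": 1, "linear": [0, 0, -0.001], "delta_rot": [0, 0, 0]},
  {"gripper": 1, "linear": [0, 0, -0.001], "delta_rot": [0, 0, 0]},
])

```text
clock: 11.7
position: [0.6399, 0.1874, 0.0534]
ee_rot: [0.0, 0.788, 0.616, 0.0]
contact_force: [0.2, 0.7, 1.5]
width: 0.0002
gripper_force: 0.5
```

>>> send_rows([
  {"gripper": 1, "linear": [0, 0, -0.001], "delta_rot": [0, 0, 0]},
  {"gripper": 1, "linear": [0, 0, -0.001], "delta_rot": [0, 0, 0]},
])

```text
clock: 11.9
position: [0.6399, 0.1875, 0.0528]
ee_rot: [0.0, 0.788, 0.616, 0.001]
contact_force: [-0.5, 1.5, 3.0]
width: -0.0002
gripper_force: 1.3
```

Run:
```python
from w import *
d=shot(); cv2.imwrite("pics/w3.png",d["pixels"]); g=cv2.cvtColor(d["pixels"],cv2.COLOR_BGR2GRAY).astype(int)
for n,x0 in(("g2",.04),):
    for z in(.052,.057): print(n,z,proj(d,[W(x0-.0345,.1485,z),W(x0+.0345,.1485,z)]).round(1).tolist())
print("rows g0 col120",g[240:270,120].tolist()); print("rows g2 col225",g[240:270,225].tolist())
```

```text
11.9 [0.6399 0.1875 0.0528] [-0.5  1.5  3. ] 1.3
g2 0.052 [[203.0, 255.7], [349.8, 255.6]]
g2 0.057 [[200.7, 260.4], [352.1, 260.4]]
rows g0 col120 [171, 171, 170, 170, 171, 171, 173, 171, 170, 172, 161, 130, 167, 176, 184, 209, 214, 214, 215, 215, 214, 215, 215, 214, 214, 215, 170, 125, 163, 175]
rows g2 col225 [173, 173, 171, 173, 171, 174, 171, 173, 172, 173, 172, 137, 166, 173, 199, 215, 217, 217, 217, 217, 217, 217, 216, 217, 217, 218, 161, 121, 161, 170]
```

The end edge of the far-left grille came down level with its neighbour's: the 2–3 px raised band is gone and its shading changed, at 3 N. It rocks while the other three stayed put, so I'll now press its middle firmly.

>>> send_rows([
  {"gripper": 1, "linear": [0, 0, 0.018], "delta_rot": [0, 0, 0]},
  {"gripper": 1, "linear": [-0.005, -0.02, 0.018], "delta_rot": [0, 0, 0]},
  {"gripper": 1, "linear": [-0.011, -0.044, 0.018], "delta_rot": [0, 0, 0]},
  {"gripper": 1, "linear": [-0.011, -0.044, 0.012], "delta_rot": [0, 0, 0]},
  {"gripper": 1, "linear": [-0.011, -0.044, 0.006], "delta_rot": [0, 0, 0]},
  {"gripper": 1, "linear": [-0.011, -0.044, 0.004], "delta_rot": [0, 0, 0]},
  {"gripper": 1, "linear": [-0.011, -0.044, 0.003], "delta_rot": [0, 0, 0]},
])

```text
clock: 12.65
position: [0.6283, 0.1434, 0.0544]
ee_rot: [-0.0, 0.787, 0.616, -0.0]
contact_force: [0.2, 0.3, 0.7]
width: 0.0
gripper_force: 0.0
```

>>> send_rows([
  {"gripper": 1, "linear": [0, 0, -0.002], "delta_rot": [0, 0, 0]},
  {"gripper": 1, "linear": [0, 0, -0.003], "delta_rot": [0, 0, 0]},
  {"gripper": 1, "linear": [0, 0, -0.004], "delta_rot": [0, 0, 0]},
  {"gripper": 1, "linear": [0, 0, -0.005], "delta_rot": [0, 0, 0]},
  {"gripper": 1, "linear": [0, 0, -0.006], "delta_rot": [0, 0, 0]},
  {"gripper": 1, "linear": [0, 0, -0.007], "delta_rot": [0, 0, 0]},
])

```text
clock: 13.25
position: [0.6287, 0.1436, 0.052]
ee_rot: [0.0, 0.787, 0.617, 0.001]
contact_force: [-6.8, -1.2, 23.4]
width: -0.0002
gripper_force: 11.9
```

>>> send_rows([
  {"gripper": 1, "linear": [0, 0, -0.001], "delta_rot": [0, 0, 0]},
  {"gripper": 1, "linear": [0, 0, -0.001], "delta_rot": [0, 0, 0]},
  {"gripper": 1, "linear": [0, 0, -0.001], "delta_rot": [0, 0, 0]},
])

```text
clock: 13.55
position: [0.6288, 0.1436, 0.052]
ee_rot: [0.001, 0.787, 0.617, 0.001]
contact_force: [-7.3, -2.2, 23.7]
width: -0.0001
gripper_force: 11.6
```

It sits hard at 52 mm under 24 N. I'll draw back and re-probe its end to confirm it no longer rocks.

>>> send_rows([
  {"gripper": 1, "linear": [0, 0, 0.022], "delta_rot": [0, 0, 0]},
  {"gripper": 1, "linear": [0.005, 0.02, 0.022], "delta_rot": [0, 0, 0]},
  {"gripper": 1, "linear": [0.011, 0.044, 0.02], "delta_rot": [0, 0, 0]},
  {"gripper": 1, "linear": [0.011, 0.044, 0.014], "delta_rot": [0, 0, 0]},
  {"gripper": 1, "linear": [0.011, 0.044, 0.009], "delta_rot": [0, 0, 0]},
  {"gripper": 1, "linear": [0.011, 0.044, 0.0075], "delta_rot": [0, 0, 0]},
  {"gripper": 1, "linear": [0.011, 0.044, 0.0065], "delta_rot": [0, 0, 0]},
  {"gripper": 1, "linear": [0.011, 0.044, 0.0065], "delta_rot": [0, 0, 0]},
])

```text
clock: 14.35
position: [0.6395, 0.1866, 0.0534]
ee_rot: [-0.0, 0.788, 0.616, -0.0]
contact_force: [-0.1, 0.2, -0.0]
width: 0.0001
gripper_force: 0.0
```

Run:
```python
from w import *
d=shot(); g=cv2.cvtColor(d["pixels"],cv2.COLOR_BGR2GRAY).astype(int)
cv2.imwrite("pics/w4.png",d["pixels"])
print("rows g0 col120",g[240:270,120].tolist()); print("rows g2 col225",g[240:270,225].tolist())
```

```text
14.35 [0.6395 0.1866 0.0534] [-0.1  0.2 -0. ] 0.0
rows g0 col120 [171, 171, 173, 173, 171, 172, 170, 171, 141, 117, 165, 177, 200, 212, 214, 215, 215, 215, 216, 215, 215, 214, 214, 201, 144, 115, 165, 173, 176, 186]
rows g2 col225 [172, 172, 172, 174, 173, 172, 172, 174, 153, 131, 169, 177, 184, 209, 215, 214, 215, 215, 214, 215, 214, 215, 214, 215, 172, 171, 175, 174, 176, 177]
```

>>> send_rows([
  {"gripper": 1, "linear": [0, 0, -0.001], "delta_rot": [0, 0, 0]},
  {"gripper": 1, "linear": [0, 0, -0.0015], "delta_rot": [0, 0, 0]},
  {"gripper": 1, "linear": [0, 0, -0.0015], "delta_rot": [0, 0, 0]},
])

```text
clock: 14.7
position: [0.6397, 0.187, 0.0524]
ee_rot: [0.0, 0.788, 0.616, 0.0]
contact_force: [0.3, 1.4, 0.1]
width: 0.0001
gripper_force: 0.0
```

Grille2 is now flush with its neighbour, with edge rows within 0.5 px and no contact at 52.4 mm. I'll draw back and hand in.

>>> send_rows([
  {"gripper": 1, "linear": [0, 0, 0.04], "delta_rot": [0, 0, 0]},
  {"gripper": 1, "linear": [0, 0, 0.08], "delta_rot": [0, 0, 0]},
  {"gripper": 1, "linear": [-0.02, 0, 0.12], "delta_rot": [0, 0, 0]},
  {"gripper": 1, "linear": [-0.06, 0, 0.14], "delta_rot": [0, 0, 0]},
  {"gripper": 1, "linear": [-0.06, 0, 0.14], "delta_rot": [0, 0, 0]},
  {"gripper": 1, "linear": [-0.06, 0, 0.14], "delta_rot": [0, 0, 0]},
])

```text
clock: 15.3
position: [0.5795, 0.1873, 0.1935]
ee_rot: [0.001, 0.787, 0.616, 0.001]
contact_force: [0.7, -1.2, 0.5]
width: -0.0003
gripper_force: 0.0
```

Run:
```python
from rig import get_state,sign_off
s=get_state(); print(s["clock"],s["position"],s["contact_force"])
print(sign_off())
```

```text
15.3 [0.57948733 0.18730266 0.193498  ] [ 0.6988217  -1.17915768  0.45083002]
the job is handed in; nothing more can be done
None
```

The far-left grille (grille2) was the loose one; it rocked, was pressed home flush at 52 mm and no longer gives, and the job is handed in at 15.3 s with no verdict shown — the tilt past 0.06 rad is inferred from contact heights, and an 11 N first end press (over the 5 N meant) probably pushed its clip down part way.

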